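# Release the colorimeter's filter slide

## Robot

A 7-joint arm with a two-finger parallel gripper is mounted at the origin on the work surface. World frame = base frame: x ahead of the robot, y to its left, z up, the work surface at z = 0. Lengths are in m, angles in rad, forces in N, time in s.
With the tool pointing down it reaches from about 0.4 to 0.925 m from the base axis. Payload 5.6 kg.
Tool frame: the origin (TCP) lies at the very end of the fingers, on their centre line; the grasp point (between the pads) lies 19 mm behind it; z points along the fingers, y is the direction in which the jaws open and shut (so a half turn about z gives the same grasp; the last joint's range is limited). The gripper opens to 85 mm and grips with 20 to 120 N. Pads are 22 mm wide; open, the fingers measure 114 mm over their backs; the gripper's body (76 mm by 85 mm) begins 54 mm behind the grasp point. The pads swing forward as they close: fully open they stand 13 mm farther back than shut.
Start: joints at [1.186, 0.468, -0.012, 1.603, 0.006, 1.071, -0.056], TCP at [0.218, -0.612, 0.231] pointing down, gripper open.
Joint ranges: [-2.53, 2.53], [-0.31, 2.02], [-1.57, 1.55], [0.28, 2.44], [-1.29, 4.43], [0.15, 1.84], [-2.92, 2.92]. Speed limits (rad/s): [2.57, 2.57, 3.14, 3.14, 3.14, 3.14, 3.14].

## Interface

Orientations are given as [roll, pitch, yaw] about the fixed x, y, z axes, in that order (R = Rz(yaw) Ry(pitch) Rx(roll)).
In Python, from bench import arm gives the robot as it stands. The module is installed in compiled form; this text tells all that it offers.
- The arm moves only by the shell command python3 -m inch 'ROWS' [OPENING] [FORCE]. ROWS is JSON, a list that holds one entry, the list of rows, each a list of 4 numbers: the shift along the tool's x, y, z in cm, then the turn about the tool's z in rad. In form: [[[x, y, z, yaw], ...]]. A call has 1 to 12 rows; each row shifts and turns the pose as measured when the row begins, along the tool's axes as they then stand; what a row does not reach is not made up. A row lasts 1/8 s, in which the tool goes at most 62.5 mm and 10.7 degrees, less where a joint would pass 70% of its speed; a pose out of reach is approached as far as the arm can. A call with a gripper value outside its range is refused whole. OPENING is the finger opening in cm, from 0 to 8.54, set as the call begins (- or left out, the last holds). The fingers move at their own pace and stop on an object; FORCE is the grip in N (left out, the last holds). Time passes only in rows, so rows that do not move let the fingers close. It gives the time, the measured TCP pose, the force and the opening at its end, in the units of the state.
- arm.sense(): the state, without advancing time (a new reading comes with each control period).
- arm.capture(name): name is "scene" or "top"; returns a dict with "img" (384x512x3 uint8, red, green, blue), "fx", "fy", "cx", "cy" (pixels), "k1" (the pictures are not rectified: a ray, as slopes to the right and down, at radius r is drawn at 1 + k1 r^2 times it, then the intrinsics apply), "extrinsics" (4x4, takes a point from world to camera coordinates). Camera axes: x right, y up, looking along -z (the intrinsics and any distortion apply to the point x, -y, -z); pixel columns grow to the right and rows downward; lengths in m; the calibration is good to about 2 mm. A picture is of the moment at which its call begins. There is no depth.
- arm.sign_off(): hands the job in, once; it reports no verdict.
The state is a dict: "time": time; "q": joint angles; "qd": joint speeds; "effort": joint torques, N m; "eef_pos": TCP position; "tool_rot": TCP orientation; "ft_force": force on the tool from outside, world axes, zero at the start; "moment": the same for the moment, N m; "width": finger opening in m.
Only numpy, scipy, OpenCV 4.12 (cv2) and the standard library are available. Lean on these libraries where they do the work, as an engineer would, in place of code of your own. Each camera call takes 0.05 s, during which the arm holds its last target.

## Task

The filter slide on top of the cream colorimeter is latched. Take the slim pin tool from the wooden rack, press the button at the bottom of the slide's square recess fully down with its tip and, keeping it down, push the slide out of the casing as far as it goes. Then put the pin tool back upright in the place in the rack it came from.

Things in the scene. Friction and masses are not known exactly. Their poses are not given: they have to be found in the camera images.
- pin_tool: Pin tool upright in the rack. Steel pin 8 mm thick, 60 long (bare tip at z = -60 mm); steel collar 46 wide, z 0 to 6; straight black round handle 18 thick, z 6 to 76; 90 g. Origin: centre of the collar's underside, z up. Collar rests on the rack, pin hangs in a 31 mm square hole. At the start the other place is 100 mm away along its +y or -y: close the gripper along its x. Its place varies.
- rack: Fixed plywood rack, 70 x 190 mm, flat top 85 mm above the table with two places in a row along its y, at y = +50 and -50 mm. One holds the pin tool, the other a tamper: same collar and handle, but a 36 mm wide knob on the handle (top 90 mm above the collar's underside) and a 28 mm foot, too wide for the recess. Origin: centre of its underside.
- recess (a point): Mouth centre of the 24 x 24 mm upright-walled recess in the black slide, level with the slide's top, 74.5 mm above the table; moves with the slide. Bright metal button fills it 6 mm down. Axis y: the level way out (towards the two round glass filters), z up. Cream casing 200 x 260 mm, 60 high, fixed; two rails beside the slide rise 3.5 mm above it; a round cover 86 mm above the table is 115 mm off towards -y.
- filter_slide (a joint): How far the slide (68 mm wide, 120 long, 14 thick) is out, in m: 0 home and latched, 0.060 at its end stop. Stiff (about 1.5 N), stays where it is left. If the button is let up on the way the latch catches again, every 12 mm up to 0.045, so the button has to stay down. The held pin can push against the recess's wall.
- release (a joint): How far the button in the recess is pressed, in m: 0 up, 0.006 fully down (12 mm below the recess's mouth). A spring raises it: about 1.8 N to start, 3.9 N fully down. The latch is free from 0.0035 on. The button moves along with the slide.
Mind the look-alikes: they are no part of the job. Leave any yellow look-alike of the pin_tool alone.

How it is judged:
On the way:
1. the slide is more than 40 mm out while the pin tool, standing over the recess, holds the button down (more than half way) (value of joint filter_slide above 0.04 m and value of joint release above 0.003 m and horizontal distance between pin_tool and recess below 0.03 m), for 0.05 s.
At the end, for the whole second after the job is handed in: The slide is out by at least 48 of its 60 mm, the button is up again (pressed less than 2 mm), and the pin tool is at rest in its own place in the rack, within 18 mm of where it stood and upright within 10 degrees (value of joint filter_slide above 0.048 m and value of joint release below 0.002 m and distance of pin_tool from where it was at the start of the episode below 0.018 m and angle between pin_tool's own z axis and vertical below 0.175 rad and linear speed of pin_tool below 0.02 m/s); the robot touches nothing.
It also fails if it takes over 51 s, if anything falls off the work surface, if the arm or the gripper's body presses on something with over 40 N, if the wrist force passes 120 N, or if a joint passes its speed limit or range.

## Working session

There is one attempt and no reset: what is moved stays moved. The work goes in short steps, Python scripts to look and compute and a shell command to move; the robot and the scene stay as the last step left them, time stands still between calls to the robot, and variables do not carry over. Pictures are saved under pics/ and viewed, and the job is handed in when it is done.

```bash
mkdir -p pics; cat > h.py <<'E'
import numpy as np, cv2
from bench import arm
def ray(c,u,v):
    x=(u-c["cx"])/c["fx"]; y=(v-c["cy"])/c["fy"]
    K=np.eye(3); p=cv2.undistortPoints(np.array([[[x,y]]],float),K,np.array([c["k1"],0,0,0.])) [0,0]
    E=np.array(c["extrinsics"]); R=E[:3,:3]; t=E[:3,3]
    return -R.T@t, R.T@np.array([p[0],-p[1],-1.])
def atz(c,u,v,z):
    o,d=ray(c,u,v); return o+d*(z-o[2])/d[2]
def proj(c,P):
    E=np.array(c["extrinsics"]); q=E[:3,:3]@np.array(P,float)+E[:3,3]
    x,y=q[0]/-q[2],-q[1]/-q[2]; s=1+c["k1"]*(x*x+y*y)
    return c["cx"]+c["fx"]*x*s, c["cy"]+c["fy"]*y*s
def crop(c,name,u0,v0,u1,v1,k):
    im=c["img"][v0:v1,u0:u1,::-1]; cv2.imwrite("pics/"+name,cv2.resize(im,None,fx=k,fy=k,interpolation=cv2.INTER_CUBIC))
E
python3 - <<'E'
from h import *
import pickle
for n in("scene","top"):
    c=arm.capture(n); crop(c,n+"0.png",0,0,512,384,1.5); pickle.dump(c,open(n+"0.pkl","wb"))
    print(n,c["fx"],c["k1"],ray(c,256,192))
s=arm.sense(); print(s["time"],s["eef_pos"],s["tool_rot"],s["width"],s["ft_force"])
E
```

```text
scene 398.77513468538484 0.0075655495153584785 (array([ 1.30037862, -0.24596986,  0.68836015]), array([-0.77398488,  0.17807746, -0.60766736]))
top 487.7601687258296 0.012960803128345605 (array([ 0.39864332, -0.06956603,  1.23844889]), array([ 0.09720086, -0.0148755 , -0.99516271]))
0.1 [ 0.21759512 -0.61195056  0.23041325] [-3.13995017e+00  1.50998319e-04  3.41655996e-01] 0.0855644673950403 [ 0.54063578  0.46470068 -0.53167501]
```

View pics/scene0.png

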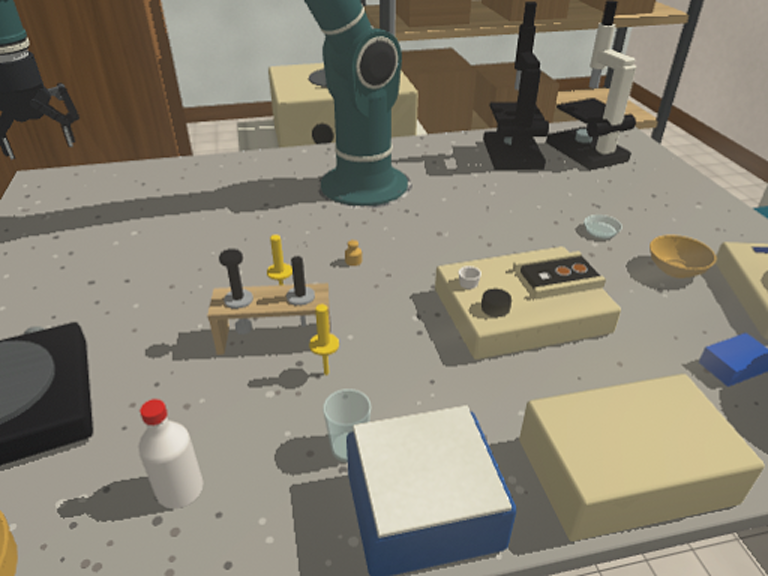

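View pics/top0.png

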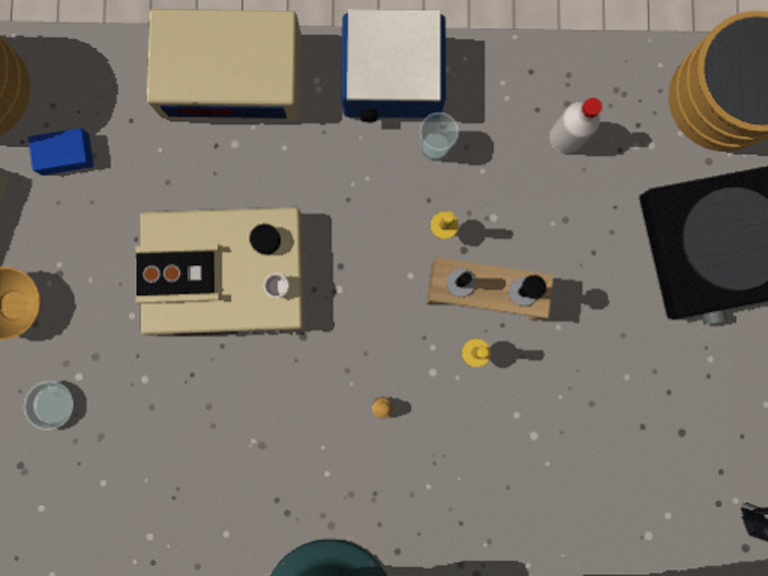

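Top view (shown at 1.5x): the rack is at (490,287), the slide at (177,273) and the recess button at (195,273). The slide's exit is towards image left. Pin tool candidates:
- Slim black handle, no knob: top (460,281), scene (298,275).
- Knobbed tamper: top (533,288), scene (232,260).
- Yellow look-alikes: top (445,224) and (478,352).

I choose the slim black one and will check it in a close crop.

```bash
python3 - <<'E'
from h import *
import pickle
t=pickle.load(open("top0.pkl","rb"));s=pickle.load(open("scene0.pkl","rb"))
a=cv2.resize(t["img"][160:225,275:375,::-1],None,fx=8,fy=8,interpolation=cv2.INTER_CUBIC)
cv2.imwrite("pics/rt.png",a[:520])
crop(t,"ct.png",85,130,225,230,5.5)
crop(s,"rs.png",135,150,235,225,8)
crop(s,"cs.png",285,155,420,240,5.8)
E
```

```text
(no output)
```

View pics/rt.png

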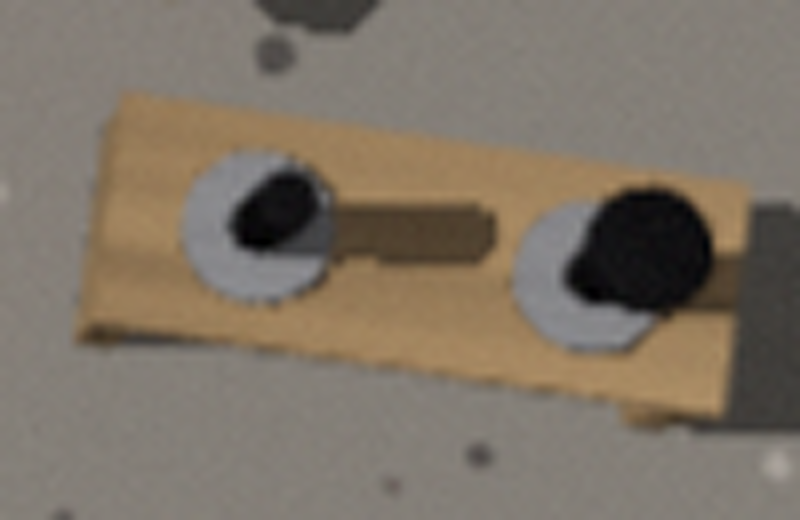

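View pics/ct.png

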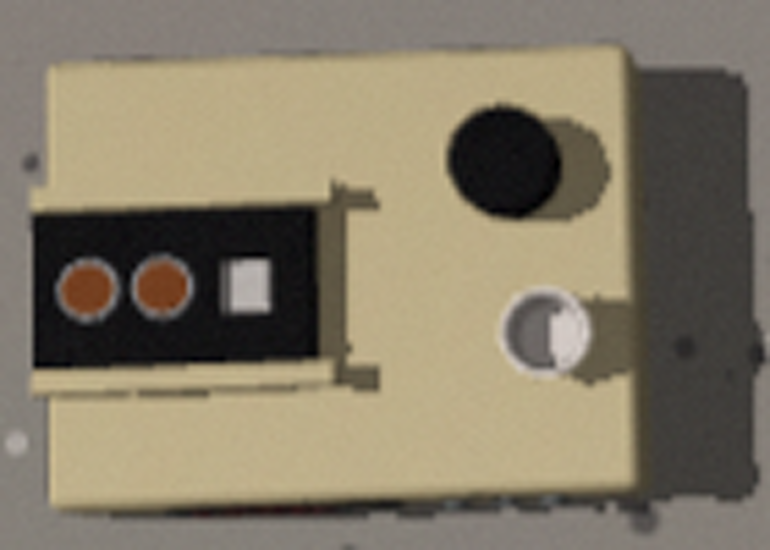

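View pics/rs.png

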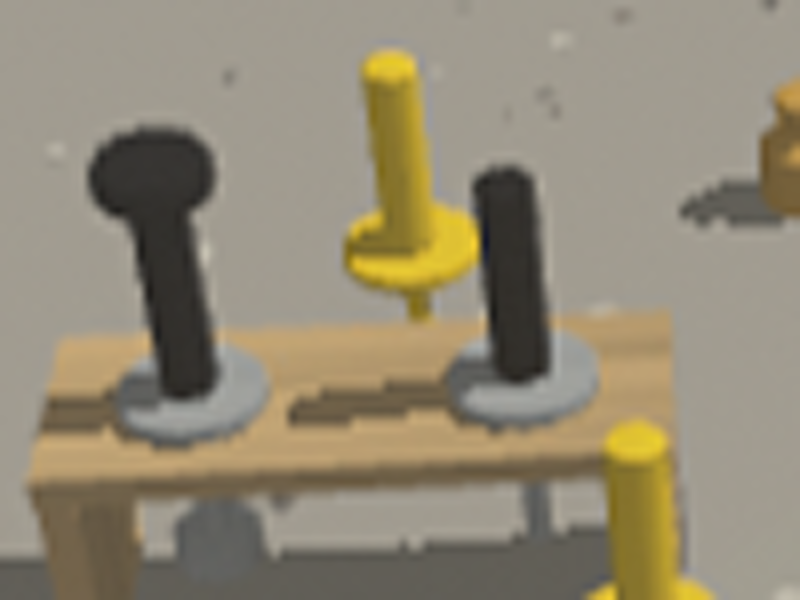

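View pics/cs.png

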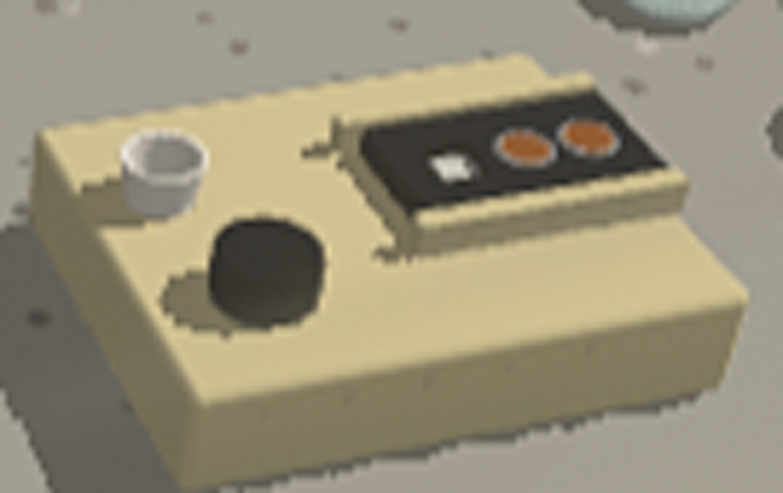

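The crop confirms the choice: a plain straight handle, with a thin pin visible under the rack.

```bash
python3 - <<'E'
from h import *
import pickle
t=pickle.load(open("top0.pkl","rb"));s=pickle.load(open("scene0.pkl","rb"))
f=lambda u,v,k,a,b:((u+.5)/k-.5+a,(v+.5)/k-.5+b)
def T(n,c,p,z): r=atz(c,*p,z); print(n,np.round(p,1),np.round(r*1000,1)); return r
rt=lambda u,v:f(u,v,8,275,160); ct=lambda u,v:f(u,v,5.5,85,130); rs=lambda u,v:f(u,v,8,135,150); cs=lambda u,v:f(u,v,5.8,285,155)
T("pin collar top",t,rt(260,227),.091);T("pin htop",t,rt(290,200),.161)
T("pin collar sc",s,rs(522,376),.091);T("pin htop sc",s,rs(505,180),.161)
a=T("tamper collar",t,rt(589,277),.091);T("tam sc",s,rs(192,391),.091)
P=[T("rack",t,rt(*q),.085) for q in((122,92),(750,184),(725,415),(78,340))]
T("ctr",t,rt(*np.mean([(122,92),(750,184),(725,415),(78,340)],0)),.085)
print(np.linalg.norm(P[0]-P[1]),np.linalg.norm(P[0]-P[3]), [np.degrees(np.arctan2(*(P[i]-P[j])[[1,0]])) for i,j in((0,1),(3,2),(0,3),(1,2))])
T("recess",t,ct(247,286.5),.0745)
T("recess btn sc",s,cs(453,166),.0685)
S=[T("slide",t,ct(*q),.0745) for q in((34,212),(318,205),(318,360),(34,368))]
print([np.degrees(np.arctan2(*(S[i]-S[j])[[1,0]])) for i,j in((0,1),(3,2),(0,3),(1,2))],np.linalg.norm(S[0]-S[1]),np.linalg.norm(S[0]-S[3]))
C=[T("casing",t,ct(*q),.06) for q in((47,65),(622,45),(636,488),(52,506))]
print([np.degrees(np.arctan2(*(C[i]-C[j])[[1,0]])) for i,j in((0,1),(3,2),(0,3),(1,2))],np.linalg.norm(C[0]-C[1]),np.linalg.norm(C[0]-C[3]))
E
```

```text
pin collar top [307.1 187.9] [ 521.4 -207.7   91. ]
pin htop [310.8 184.6] [ 521.5 -207.7  161. ]
pin collar sc [199.8 196.6] [ 527.8 -208.1   91. ]
pin htop sc [197.7 172.1] [ 524.9 -207.   161. ]
tamper collar [348.2 194.2] [ 507.3 -305.3   91. ]
tam sc [158.6 198.4] [ 513.6 -306.    91. ]
rack [289.8 171.1] [ 562.2 -167.3   85. ]
rack [368.3 182.6] [ 536.1 -355.1   85. ]
rack [365.2 211.4] [ 467.  -346.5   85. ]
rack [284.3 202.1] [ 487.8 -154.2   85. ]
ctr [326.9 191.8] [ 513.2 -255.7   85. ]
0.18962385974960855 0.07552189361907168 [np.float64(82.09241140348651), np.float64(83.81671724611859), np.float64(-9.986657612803207), np.float64(-7.078745390914088)]
recess [129.5 181.7] [534.7 215.4  74.5]
recess btn sc [362.7 183.2] [534.4 218.5  68.5]
slide [ 90.8 168.1] [566.5 308.4  74.5]
slide [142.4 166.9] [570.7 185.8  74.5]
slide [142.4 195. ] [502.8 183.8  74.5]
slide [ 90.8 196.5] [498.4 305.7  74.5]
[np.float64(91.9773507798392), np.float64(92.08361532766223), np.float64(2.2793041467611017), np.float64(1.687522464992394)] 0.12264507302287513 0.06809102280689633
casing [ 93.1 141.4] [634.2 310.   60. ]
casing [197.7 137.8] [646.   56.5  60. ]
casing [200.2 218.3] [449.   46.8  60. ]
casing [ 94.  221.6] [439.4 300.2  60. ]
[np.float64(92.65550625286221), np.float64(92.1542172479584), np.float64(2.8846110420125433), np.float64(2.826827676129733)] 0.25374694199403064 0.19505319203040375
```

```bash
cat >> h.py <<'E'
from scipy.spatial.transform import Rotation as Ro
def go(P,yaw=None):
    s=arm.sense(); R=Ro.from_euler('xyz',s["tool_rot"]).as_matrix()
    d=R.T@(np.array(P)-s["eef_pos"])*100
    print("t",round(s["time"],2),"tcp",np.round(s["eef_pos"],4),"rot",np.round(s["tool_rot"],4),"w",round(s["width"],4),"F",np.round(s["ft_force"],1),"\n shift cm",np.round(d,2),"turn",None if yaw is None else round(s["tool_rot"][2]-yaw,3))
E
python3 - <<'E'
from h import *
import pickle
t=pickle.load(open("top0.pkl","rb"))
for p in((447,218),(482,350)): print(atz(t,p[0]/1.5,p[1]/1.5,.136))
E
python3 -m inch '[[[0,0,0,-0.18],[0,0,0,-0.18],[0,0,0,-0.18],[0,0,0,-0.18],[0,0,0,-0.18],[0,0,0,-0.18],[0,0,0,0]]]' 5 40
python3 -c "
from h import *
go([.523,-.2077,.235],np.radians(82))"
```

```text
[ 0.61477908 -0.18179931  0.136     ]
[ 0.41377592 -0.23414775  0.136     ]
time: 0.98
eef_pos: [0.2167, -0.6097, 0.2262]
tool_rot: [-3.137, -0.008, 1.455]
ft_force: [-0.0, -0.6, 0.1]
width: 0.0501
t 0.97 tcp [ 0.2167 -0.6097  0.2262] rot [-3.137  -0.0083  1.4553] w 0.0501 F [-0.  -0.6  0.1] 
 shift cm [43.47 25.79 -0.64] turn 0.024
```

```bash
python3 -m inch '[[[4.2,2.5,-0.1,0.02],[4.2,2.5,-0.1,0],[4.2,2.5,-0.1,0],[4.2,2.5,-0.1,0],[4.2,2.5,-0.1,0],[4.2,2.5,-0.1,0],[4.2,2.5,-0.1,0],[4.2,2.5,-0.1,0],[4.2,2.5,0,0],[3,1.8,0,0],[0,0,0,0]]]'
python3 -c "
from h import *
go([.523,-.2077,.235],np.radians(82))"
```

```text
time: 2.35
eef_pos: [0.5266, -0.2323, 0.2343]
tool_rot: [-3.135, -0.01, 1.388]
ft_force: [-0.7, -0.1, 0.4]
width: 0.0498
t 2.35 tcp [ 0.5266 -0.2323  0.2343] rot [-3.1349 -0.0095  1.388 ] w 0.0498 F [-0.7 -0.1  0.4] 
 shift cm [ 2.35 -0.8  -0.04] turn -0.043
```

```bash
python3 -m inch '[[[1.5,-0.5,0,-0.04],[0.9,-0.3,0,0],[0,0,0,0]]]'
python3 - <<'E'
from h import *
go([.523,-.2077,.117],np.radians(82))
t=arm.capture("top");s=arm.capture("scene")
crop(s,"rs1.png",135,90,235,225,4.4);crop(t,"rt1.png",270,140,390,230,6)
E
```

```text
time: 2.72
eef_pos: [0.5206, -0.2074, 0.2341]
tool_rot: [-3.133, -0.009, 1.424]
ft_force: [-0.5, -0.7, -0.4]
width: 0.0501
t 2.73 tcp [ 0.5206 -0.2074  0.2341] rot [-3.1335 -0.0089  1.4245] w 0.0501 F [-0.5 -0.7 -0.4] 
 shift cm [-0.1   0.34 11.71] turn -0.007
```

View pics/rs1.png

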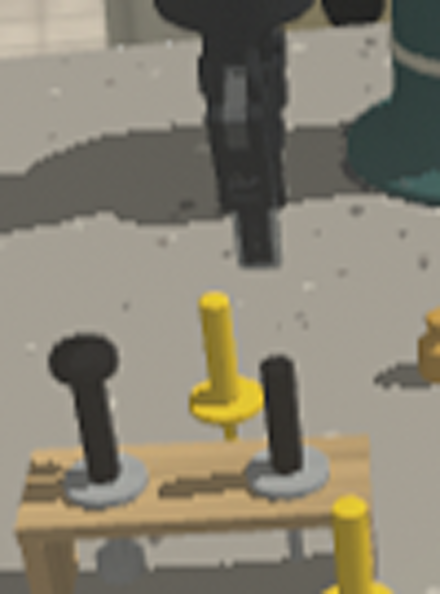

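```bash
python3 -m inch '[[[-0.1,0.25,2.5,0],[0,0.1,2.5,0],[0,0,2.5,0],[0,0,2.5,0],[0,0,1.6,0],[0,0,0,0]]]'
python3 - <<'E'
from h import *
go([.523,-.2077,.117],np.radians(82))
t=arm.capture("top");s=arm.capture("scene")
crop(s,"rs2.png",135,90,235,225,4.4)
E
```

```text
time: 3.58
eef_pos: [0.5234, -0.2149, 0.1159]
tool_rot: [-3.137, -0.005, 1.414]
ft_force: [-0.1, 0.5, 0.1]
width: 0.0498
t 3.58 tcp [ 0.5234 -0.2149  0.1159] rot [-3.1371 -0.0055  1.4139] w 0.0498 F [-0.1  0.5  0.1] 
 shift cm [ 0.7  -0.16 -0.11] turn -0.017
```

View pics/rs2.png

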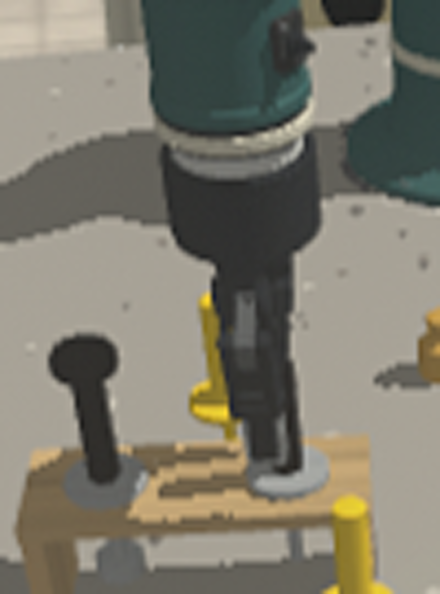

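The fingers sit about 7 mm towards the tamper side of the handle, and the measured pose says the same. I'll correct that and then close.

```bash
python3 -m inch '[[[0.7,-0.1,-0.1,-0.015],[0,0,0,0]]]'
python3 -c "
from h import *
go([.523,-.2077,.117],np.radians(82))"
```

```text
time: 3.92
eef_pos: [0.5259, -0.2076, 0.1203]
tool_rot: [3.14, -0.004, 1.43]
ft_force: [-0.1, -0.1, 0.1]
width: 0.0501
t 3.92 tcp [ 0.5259 -0.2076  0.1203] rot [ 3.1399 -0.0042  1.4304] w 0.0501 F [-0.1 -0.1  0.1] 
 shift cm [-0.05 -0.28  0.33] turn -0.001
```

```bash
python3 -m inch '[[[0,-0.25,0.25,0],[0,0,0,0],[0,0,0,0]]]'; python3 -m inch '[[[0,0,0,0],[0,0,0,0],[0,0,0,0],[0,0,0,0],[0,0,0,0],[0,0,0,0]]]' 0.5 60
python3 -c "
from h import *
go([.523,-.2077,.117],np.radians(82))"
```

```text
time: 4.3
eef_pos: [0.5236, -0.2074, 0.1185]
tool_rot: [3.139, -0.003, 1.431]
ft_force: [0.3, 0.5, -0.9]
width: 0.0502
time: 5.05
eef_pos: [0.5235, -0.2075, 0.1185]
tool_rot: [3.139, -0.003, 1.43]
ft_force: [-0.5, 1.0, 1.1]
width: 0.0164
t 5.05 tcp [ 0.5235 -0.2075  0.1185] rot [ 3.1388 -0.0035  1.4303] w 0.0164 F [-0.5  1.   1.1] 
 shift cm [-0.03 -0.05  0.15] turn -0.001
```

```bash
python3 -m inch '[[[0,0,-1,0],[0,0,-2.5,0],[0,0,-3,0],[0,0,-3,0],[0,0,-2.5,0],[0,0,0,0]]]'
python3 - <<'E'
from h import *
go([.5348,.2165,.2400],np.radians(82)); print(arm.sense()["q"])
s=arm.capture("scene")
crop(s,"rs3.png",135,60,235,225,3.5)
E
```

```text
time: 5.8
eef_pos: [0.5228, -0.2076, 0.2439]
tool_rot: [3.139, -0.004, 1.431]
ft_force: [0.5, 0.4, -1.5]
width: 0.0166
t 5.8 tcp [ 0.5228 -0.2076  0.2439] rot [ 3.1391 -0.0037  1.4308] w 0.0166 F [ 0.5  0.4 -1.5] 
 shift cm [42.16 -4.73  0.54] turn -0.0
[ 0.67671473  0.34891054 -0.44133898  1.78613789  0.16533109  1.04157112
  0.03517467]
```

View pics/rs3.png

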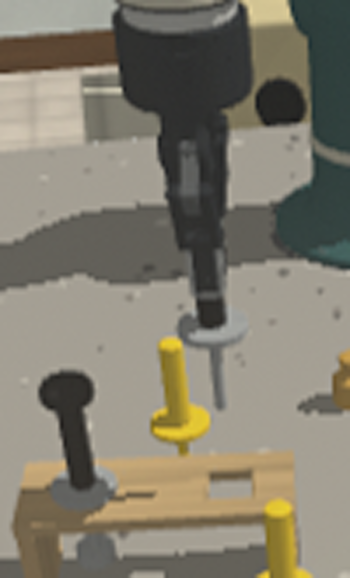

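The pin tool is lifted and hangs straight. Its empty hole is visible at crop (232,483). Next I move over the recess.

```bash
python3 -m inch '[[[3,-0.4,0.1,0],[4.5,-0.5,0.1,0],[4.5,-0.5,0.1,0],[4.5,-0.5,0,0],[4.5,-0.5,0,0],[4.5,-0.5,0,0],[4.5,-0.5,0,0],[4.5,-0.5,0,0],[4,-0.4,0,0],[2,-0.2,0,0],[0,0,0,0]]]'
python3 - <<'E'
from h import *
go([.5348,.2165,.2400],np.radians(82))
E
```

```text
time: 7.22
eef_pos: [0.5255, 0.2098, 0.2244]
tool_rot: [-3.115, -0.001, 1.428]
ft_force: [-0.4, -0.8, -0.9]
width: 0.0169
t 7.22 tcp [0.5255 0.2098 0.2244] rot [-3.1153e+00 -7.0000e-04  1.4283e+00] w 0.0169 F [-0.4 -0.8 -0.9] 
 shift cm [ 0.79  0.79 -1.58] turn -0.003
```

```bash
cat >> h.py <<'E'
def tip(P,L=.0935):
    s=arm.sense(); R=Ro.from_euler('xyz',s["tool_rot"]).as_matrix(); T=s["eef_pos"]+R[:,2]*L
    print("t",round(s["time"],2),"tip",np.round(T,4),"rot",np.round(s["tool_rot"],4),"F",np.round(s["ft_force"],1),"w",round(s["width"],4),"shift",np.round(R.T@(np.array(P)-T)*100,2))
    return T
E
python3 -m inch '[[[0.8,0.9,0,0],[0,0,0,0],[0,0,0,0]]]'
python3 - <<'E'
from h import *
T=tip([.5348,.2165,.09])
t=arm.capture("top");s=arm.capture("scene")
print([proj(c,p) for c in(t,s) for p in(T,T+[0,0,.06],[.5348,.2165,.0745])])
crop(t,"ct4.png",70,110,210,230,5);crop(s,"cs4.png",290,80,420,220,4.2)
E
```

```text
time: 7.6
eef_pos: [0.5364, 0.213, 0.2224]
tool_rot: [-3.113, 0.002, 1.424]
ft_force: [0.0, 0.1, -1.7]
width: 0.0168
t 7.6 tip [0.5338 0.2132 0.1289] rot [-3.1132e+00  2.3000e-03  1.4243e+00] F [ 0.   0.1 -1.7] w 0.0168 shift [0.35 0.16 3.89]
[(np.float64(124.66719854103391), np.float64(179.25801153547243)), (np.float64(117.63651207716472), np.float64(175.83099462561407)), (np.float64(129.04274005813306), np.float64(181.61763692605746)), (np.float64(364.5806000854119), np.float64(164.12789849188897)), (np.float64(368.72673798704244), np.float64(143.64006833984715)), (np.float64(362.4122170822648), np.float64(181.53741785435622))]
```

View pics/cs4.png

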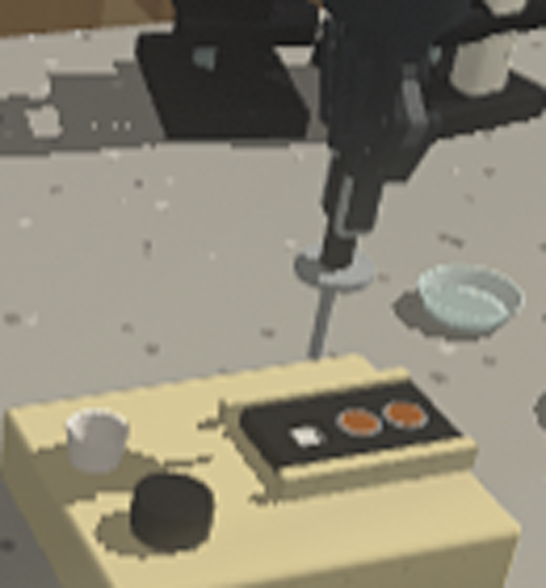

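View pics/ct4.png

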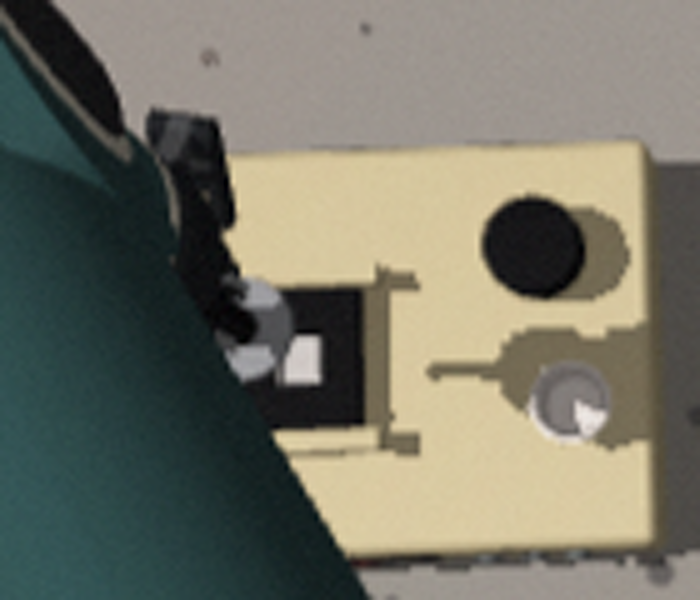

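The tip appears at scene (365,164.5) and was predicted at (364.6,164.1), so the measured tip is trustworthy. Next I descend to just above the mouth.

```bash
python3 -m inch '[[[0.35,0.15,1,0],[0,0,1.5,0],[0,0,1,0],[0,0,0,0],[0,0,0,0]]]'
python3 - <<'E'
from h import *
T=tip([.5348,.2165,.0705])
s=arm.capture("scene")
print([proj(c,p) for c in(s,) for p in(T,[.5348,.2165,.0745],[.5348,.2165,.0685])])
crop(s,"cs5.png",320,130,400,200,9)
E
```

```text
time: 8.32
eef_pos: [0.5369, 0.2159, 0.1844]
tool_rot: [-3.112, 0.003, 1.424]
ft_force: [-0.3, 1.2, -1.7]
width: 0.017
t 8.32 tip [0.5342 0.2161 0.0909] rot [-3.1125e+00  3.0000e-03  1.4239e+00] F [-0.3  1.2 -1.7] w 0.017 shift [0.06 0.11 2.04]
[(np.float64(363.20491915553714), np.float64(176.3190436826901)), (np.float64(362.4122170822648), np.float64(181.53741785435622)), (np.float64(362.0344552282454), np.float64(183.38363773447117))]
```

View pics/cs5.png

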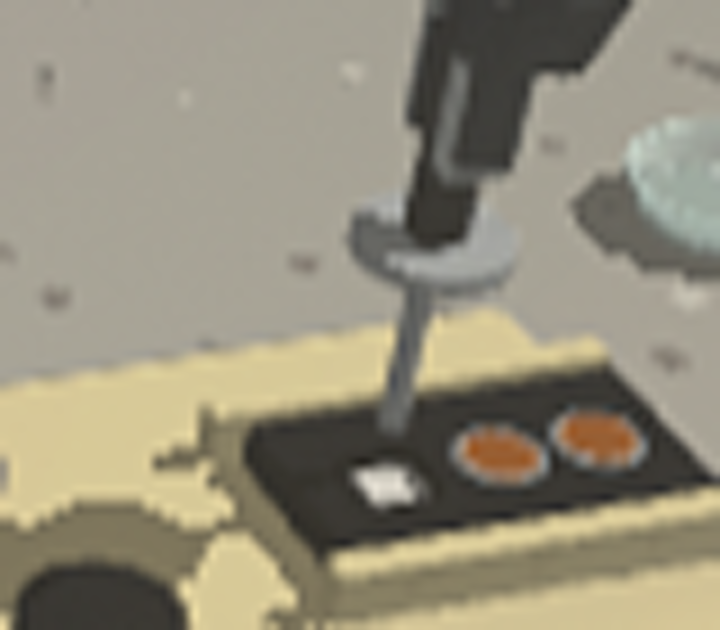

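```bash
python3 - <<'E'
from h import *
s=arm.capture("scene")
im=cv2.resize(s["img"][165:195,345:385,::-1],None,fx=18,fy=18,interpolation=cv2.INTER_CUBIC)
a=np.radians(2.1);X=np.array([np.cos(a),np.sin(a)]);Y=np.array([-X[1],X[0]])
for z,col in((.0745,(0,255,0)),(.0685,(0,0,255))):
    q=[]
    for i,j in((1,1),(1,-1),(-1,-1),(-1,1)):
        p=np.array([.5348,.2165])+.012*(i*X+j*Y); u,v=proj(s,[*p,z]); q.append([(u+.5-345)*18,(v+.5-165)*18])
    cv2.polylines(im,[np.int32(q)],True,col,1)
cv2.imwrite("pics/ov.png",im)
E
```

```text
(no output)
```

View pics/ov.png

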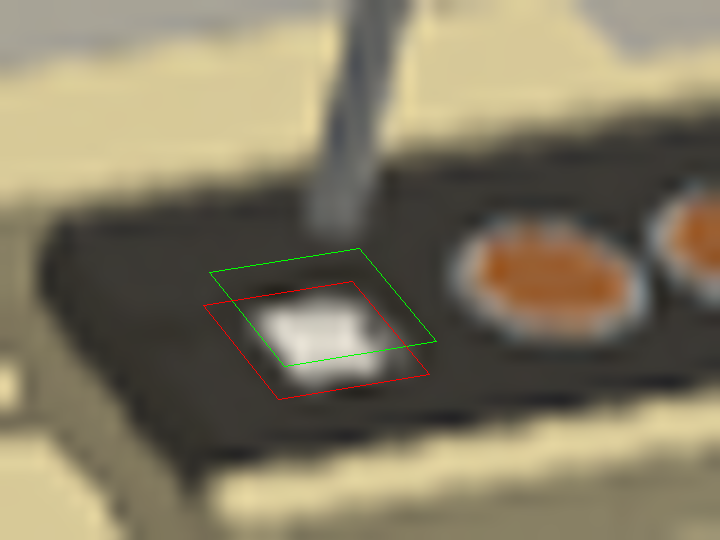

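The overlay puts the recess about 2–4 mm further in +x than my first figure. The grasp showed the same bias, so I'll aim at (0.537, 0.217), which is well inside the 8 mm clearance.

```bash
python3 -m inch '[[[0.1,0.35,0,0],[0,0,0,0]]]'
python3 -c "
from h import *
tip([.537,.217,.0705])"
```

```text
time: 8.68
eef_pos: [0.5414, 0.2166, 0.1852]
tool_rot: [-3.114, 0.002, 1.424]
ft_force: [0.1, -0.5, -0.9]
width: 0.0168
t 8.68 tip [0.5388 0.2168 0.0918] rot [-3.1143e+00  2.2000e-03  1.4237e+00] F [ 0.1 -0.5 -0.9] w 0.0168 shift [ 0.   -0.13  2.13]
```

```bash
python3 -m inch '[[[0,-0.15,0.7,0],[0,0,0.7,0],[0,0,0.5,0],[0,0,0,0],[0,0,0,0]]]'
python3 -c "
from h import *
tip([.537,.217,.0625])"
```

```text
time: 9.3
eef_pos: [0.539, 0.2168, 0.1646]
tool_rot: [-3.114, 0.003, 1.424]
ft_force: [-0.1, -0.1, -0.4]
width: 0.0165
t 9.3 tip [0.5363 0.2169 0.0711] rot [-3.1135e+00  2.6000e-03  1.4237e+00] F [-0.1 -0.1 -0.4] w 0.0165 shift [0.02 0.09 0.86]
```

```bash
python3 -m inch '[[[0,0,0.4,0],[0,0,0.4,0],[0,0,0.2,0],[0,0,0.1,0]]]'
python3 -c "
from h import *
tip([.537,.217,.0625])"
```

```text
time: 9.8
eef_pos: [0.5396, 0.2175, 0.1556]
tool_rot: [-3.116, 0.002, 1.424]
ft_force: [-2.8, -1.2, 10.3]
width: 0.0171
t 9.8 tip [0.5372 0.2176 0.0621] rot [-3.1161e+00  1.8000e-03  1.4235e+00] F [-2.8 -1.2 10.3] w 0.0171 shift [-0.07 -0.02 -0.04]
```

The tip is at 62.1 mm with 10 N upward, so the button is bottomed inside the recess. Now I push outwards, keeping a slight downward bias.

```bash
python3 -m inch '[[[0.5,-0.1,0.05,0],[0.5,-0.1,0.05,0],[0.5,-0.1,0.05,0],[0.5,-0.1,0.05,0],[0.5,-0.1,0.05,0]]]'
python3 -c "
from h import *
tip([.537,.217,.0625])"
```

```text
time: 10.42
eef_pos: [0.5385, 0.242, 0.1558]
tool_rot: [-3.117, 0.006, 1.422]
ft_force: [-1.1, -2.5, 6.3]
width: 0.0164
t 10.43 tip [0.5362 0.2418 0.0623] rot [-3.1173  0.0059  1.422 ] F [-1.1 -2.5  6.3] w 0.0164 shift [-2.44  0.44 -0.02]
```

```bash
python3 -m inch '[[[0.5,-0.1,0.06,0],[0.5,-0.1,0.06,0],[0.5,-0.1,0.06,0],[0.5,-0.1,0.06,0],[0.5,-0.1,0.06,0],[0.5,-0.1,0.06,0]]]'
python3 - <<'E'
from h import *
T=tip([.537,.217,.0625])
s=arm.capture("scene"); crop(s,"cs6.png",300,90,430,220,4.5)
E
```

```text
time: 11.18
eef_pos: [0.537, 0.2738, 0.1558]
tool_rot: [-3.119, 0.009, 1.422]
ft_force: [-2.2, -2.3, 6.9]
width: 0.017
t 11.18 tip [0.5348 0.2734 0.0623] rot [-3.119   0.0086  1.4221] F [-2.2 -2.3  6.9] w 0.017 shift [-5.54  1.05  0.  ]
```

View pics/cs6.png

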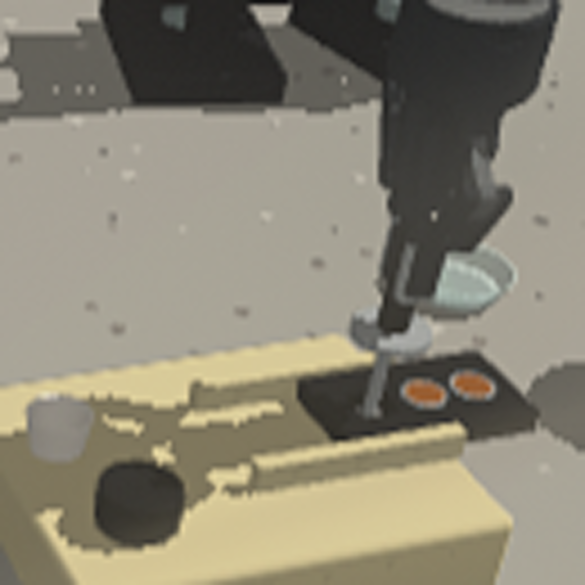

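The slide is coming out with the pin in its recess, so I continue to the stop.

```bash
python3 -m inch '[[[0.5,-0.1,0.06,0],[0.4,-0.07,0.06,0],[0.3,-0.05,0.06,0]]]'
python3 -c "
from h import *
T=tip([.537,.217,.0625])"; python3 -m inch '[[[0.3,-0.05,0.05,0],[0.3,-0.05,0.05,0]]]'
python3 -c "
from h import *
T=tip([.537,.217,.0625])"
```

```text
time: 11.6
eef_pos: [0.5376, 0.285, 0.1556]
tool_rot: [-3.122, 0.013, 1.422]
ft_force: [-1.3, -5.1, 8.5]
width: 0.0164
t 11.6 tip [0.5355 0.2841 0.0622] rot [-3.1215  0.0129  1.4222] F [-1.3 -5.1  8.5] w 0.0164 shift [-6.61  1.14  0.03]
time: 11.85
eef_pos: [0.5384, 0.2887, 0.1557]
tool_rot: [-3.123, 0.018, 1.421]
ft_force: [-1.6, -4.0, 6.4]
width: 0.0166
t 11.85 tip [0.5365 0.2873 0.0622] rot [-3.1234  0.0178  1.4209] F [-1.6 -4.   6.4] w 0.0166 shift [-6.94  1.1   0.07]
```

```bash
python3 -m inch '[[[0.4,-0.07,0.05,0],[0.4,-0.07,0.05,0],[0.4,-0.07,0.05,0]]]'
python3 - <<'E'
from h import *
T=tip([.537,.217,.0625])
s=arm.capture("scene"); crop(s,"cs7.png",300,90,430,220,4.5)
E
```

```text
time: 12.22
eef_pos: [0.5392, 0.2956, 0.1552]
tool_rot: [-3.125, 0.029, 1.418]
ft_force: [-0.8, -2.7, 5.5]
width: 0.0165
t 12.22 tip [0.5373 0.2931 0.0617] rot [-3.1249  0.0287  1.4183] F [-0.8 -2.7  5.5] w 0.0165 shift [-7.53  1.13  0.12]
```

View pics/cs7.png

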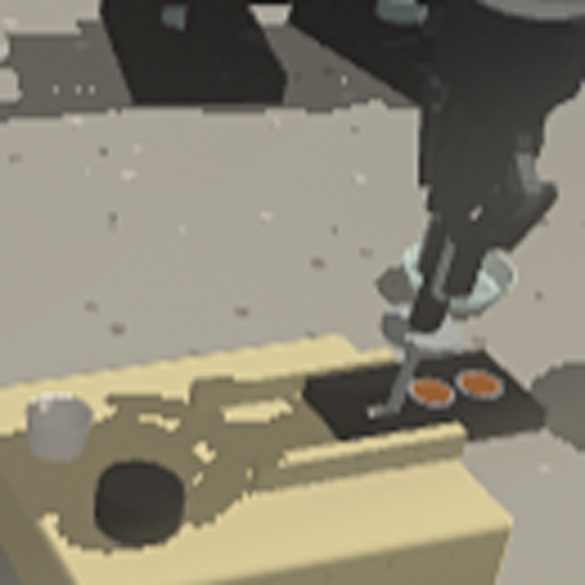

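```bash
python3 - <<'E'
from h import *
s=arm.capture("scene")
for a,b in(((375.5,180.3),(396,177.1)),((386.4,178.4),(406.7,174.9))):
    d=atz(s,*b,.0745)-atz(s,*a,.0745); print(d, np.linalg.norm(d))
for q in ((425,393),(473,385)): print(atz(s,300+q[0]/4.5,90+q[1]/4.5,.0745)) # earlier picture cs6
E
```

```text
[-0.00167403  0.05988279  0.        ] 0.059906186835847135
[-0.00309637  0.06081581  0.        ] 0.0608945879541152
[0.5355029  0.30784181 0.0745    ]
[0.53414013 0.33973087 0.0745    ]
```

The slide is about 60 mm out, at its stop, and the pin has tilted slightly in the grip. I ease back a little and lift out.

```bash
python3 -m inch '[[[-0.5,0.07,0,0],[-0.2,0.03,-0.5,0],[0,0,-1,0],[0,0,-2,0],[0,0,-3,0],[0,0,-3,0],[0,0,0,0]]]'
python3 - <<'E'
from h import *
T=tip([.537,.217,.0625])
go([.5235,-.2075,.24])
s=arm.capture("scene"); crop(s,"cs8.png",300,70,430,220,4);print(proj(s,T),proj(s,T+[0,0,.06]))
for q in ((432,392),(480,382)): print(300+q[0]/4.5,90+q[1]/4.5)
t=arm.capture("top"); crop(t,"ct8.png",60,110,220,230,4.5)
E
```

```text
time: 13.2
eef_pos: [0.5411, 0.2927, 0.2563]
tool_rot: [-3.126, 0.025, 1.42]
ft_force: [0.4, -0.5, -0.9]
width: 0.0162
t 13.2 tip [0.5393 0.2907 0.1629] rot [-3.1258  0.0249  1.42  ] F [ 0.4 -0.5 -0.9] w 0.0162 shift [-7.07  1.04 10.2 ]
t 13.2 tcp [0.5411 0.2927 0.2563] rot [-3.1258  0.0249  1.42  ] w 0.0162 F [ 0.4 -0.5 -0.9] 
 shift cm [-49.66   5.82   2.78] turn None
(np.float64(396.4769547051915), np.float64(150.31728098247697)) (np.float64(401.884065555754), np.float64(129.05497717480182))
396.0 177.11111111111111
406.6666666666667 174.88888888888889
```

View pics/cs8.png

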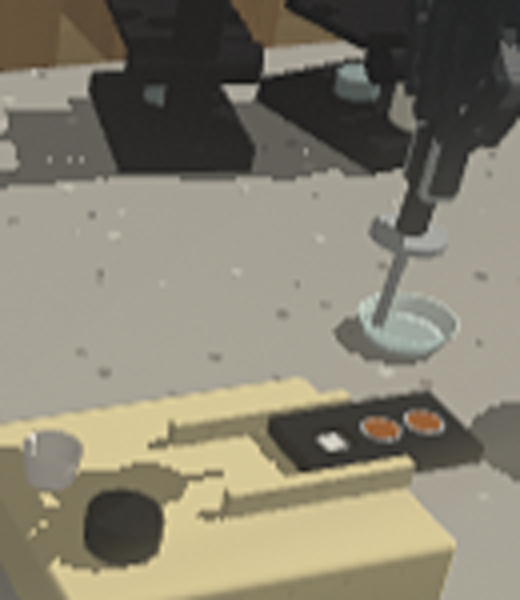

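View pics/ct8.png

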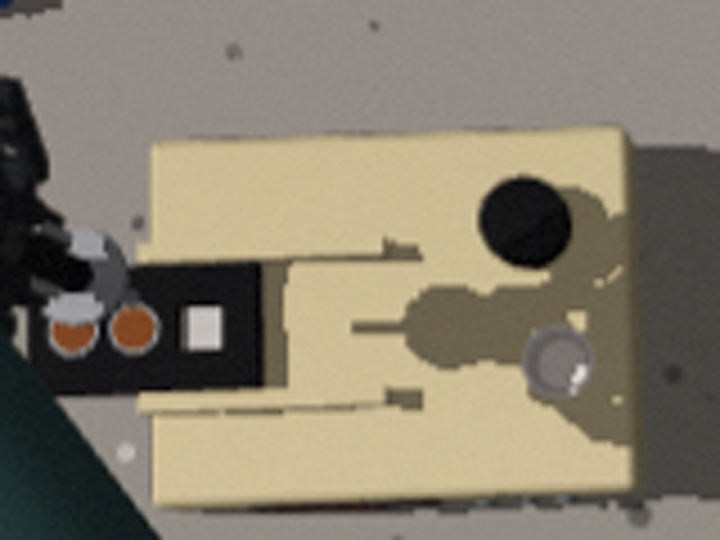

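The slide stays out with its filters unmoved, and the bright button is up. The pin leans only about 3°. Next I return to the rack at height.

```bash
python3 -m inch '[[[-3,0.4,0,0],[-4.8,0.55,0,0],[-4.8,0.55,0,0],[-4.8,0.55,0,0],[-4.8,0.55,0,0],[-4.8,0.55,0,0],[-4.8,0.55,0,0],[-4.8,0.55,0,0],[-4.8,0.55,0,0],[-4,0.5,0,0],[-2.5,0.3,0,0],[0,0,0,0]]]'
python3 -c "
from h import *
go([.5235,-.2075,.24],1.430);tip([.5235,-.2075,.14])"
```

```text
time: 14.8
eef_pos: [0.5124, -0.2075, 0.2494]
tool_rot: [-3.091, 0.031, 1.421]
ft_force: [0.2, 0.8, -1.1]
width: 0.0164
t 14.8 tcp [ 0.5124 -0.2075  0.2494] rot [-3.0911  0.0311  1.4212] w 0.0164 F [ 0.2  0.8 -1.1] 
 shift cm [0.2  1.14 0.88] turn -0.009
t 14.8 tip [ 0.5073 -0.2097  0.1561] rot [-3.0911  0.0311  1.4212] F [ 0.2  0.8 -1.1] w 0.0164 shift [0.51 1.64 1.51]
```

```bash
python3 -m inch '[[[0.15,0.7,0.3,0],[0.1,0.6,0.3,0],[0,0,0,0],[0,0,0,0]]]'
python3 - <<'E'
from h import *
tip([.5235,-.2075,.10]);T=tip([.5235,-.2075,.118],.0335)
s=arm.capture("scene"); crop(s,"rs9.png",145,80,245,220,4.2); print(proj(s,T))
t=arm.capture("top"); crop(t,"rt9.png",260,140,380,230,6)
E
```

```text
time: 15.3
eef_pos: [0.5264, -0.202, 0.2406]
tool_rot: [-3.088, 0.028, 1.428]
ft_force: [0.4, 0.4, -1.1]
width: 0.0171
t 15.3 tip [ 0.521  -0.2039  0.1473] rot [-3.0882  0.0283  1.4277] F [ 0.4  0.4 -1.1] w 0.0171 shift [-0.18  0.55  4.71]
t 15.3 tip [ 0.5245 -0.2027  0.2071] rot [-3.0882  0.0283  1.4277] F [ 0.4  0.4 -1.1] w 0.0171 shift [-0.23  0.45  8.91]
(np.float64(197.8520379935791), np.float64(154.8881751185158))
```

View pics/rs9.png

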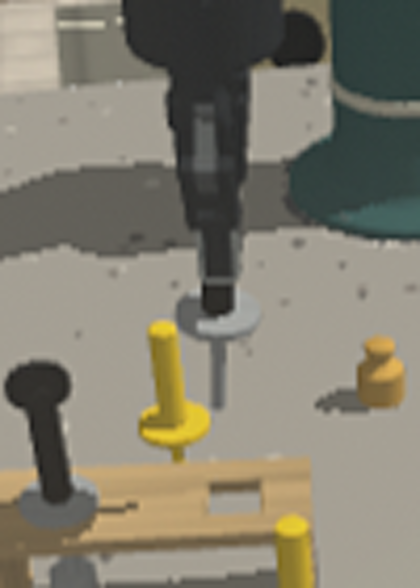

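View pics/rt9.png

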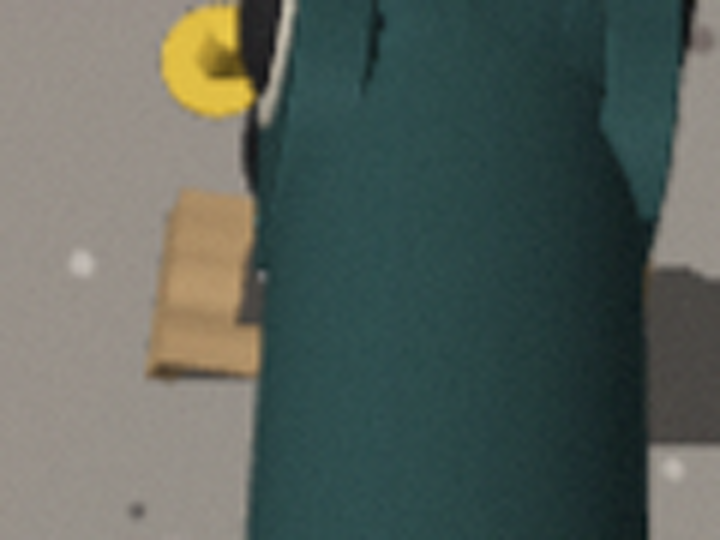

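```bash
python3 -c "
from h import *
T=tip([.5245,-.2060,.157],.0335)"
python3 -m inch '[[[-0.2,0.1,1.5,0],[-0.1,0.1,2,0],[0,0.1,1.2,0],[0,0,0,0],[0,0,0,0]]]'
python3 - <<'E'
from h import *
tip([.5235,-.2075,.10]);T=tip([.5235,-.2075,.085],.0335)
s=arm.capture("scene"); crop(s,"rs10.png",160,110,240,210,5.8); print((np.array(proj(s,tip([0,0,0])))-[160,110])*5.8,(np.array(proj(s,[.523,-.2077,.085]))-[160,110])*5.8)
E
```

```text
t 15.4 tip [ 0.5244 -0.203   0.2073] rot [-3.0884  0.0284  1.4272] F [-0.5 -0.9 -1.1] w 0.0166 shift [-0.15  0.33  5.02]
time: 16.02
eef_pos: [0.5256, -0.2074, 0.1909]
tool_rot: [-3.088, 0.029, 1.426]
ft_force: [0.3, 0.5, -1.4]
width: 0.017
t 16.02 tip [ 0.5203 -0.2094  0.0976] rot [-3.0882  0.0289  1.4265] F [ 0.3  0.5 -1.4] w 0.017 shift [ 0.23  0.28 -0.26]
t 16.02 tip [ 0.5237 -0.2081  0.1575] rot [-3.0882  0.0289  1.4265] F [ 0.3  0.5 -1.4] w 0.017 shift [0.27 0.36 7.23]
t 16.07 tip [ 0.5203 -0.2094  0.0976] rot [-3.0883  0.0289  1.4265] F [-0.2 -0.4 -0.6] w 0.0168 shift [ 13.52 -53.92  12.27]
[224.55164262 479.1621709 ] [231.79897659 506.2581333 ]
```

View pics/rs10.png

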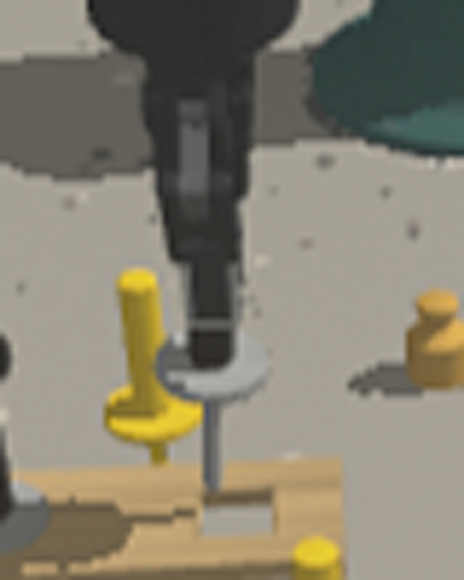

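The tip at crop (212,488) would come down near the hole's left edge; the hole spans 200–272. I'll shift about 6 mm towards +y before lowering.

```bash
python3 -m inch '[[[0.7,0.1,0,0],[0,0,0,0],[0,0,0,0]]]'
python3 - <<'E'
from h import *
T=tip([.5235,-.2030,.085],.0335)
s=arm.capture("scene"); crop(s,"rs11.png",160,110,240,210,5.8)
E
```

```text
time: 16.45
eef_pos: [0.5285, -0.2, 0.192]
tool_rot: [-3.091, 0.029, 1.427]
ft_force: [0.9, 1.2, -0.9]
width: 0.0165
t 16.45 tip [ 0.5267 -0.2007  0.1585] rot [-3.0906  0.0293  1.4269] F [ 0.9  1.2 -0.9] w 0.0165 shift [-0.05  0.09  7.36]
```

View pics/rs11.png

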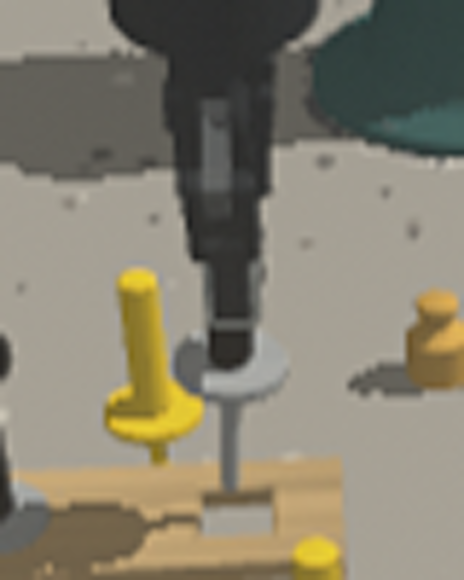

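```bash
python3 -m inch '[[[0,0,1,0],[0,0,1,0],[0,0,1,0],[0,0,0.5,0],[0,0,0,0]]]'
python3 - <<'E'
from h import *
T=tip([.5235,-.2040,.085],.0335)
s=arm.capture("scene"); crop(s,"rs12.png",160,110,240,210,5.8)
E
```

```text
time: 17.12
eef_pos: [0.5258, -0.2009, 0.1536]
tool_rot: [-3.089, 0.029, 1.427]
ft_force: [-0.5, 0.5, -0.6]
width: 0.0163
t 17.12 tip [ 0.5239 -0.2016  0.1201] rot [-3.0888  0.0289  1.4265] F [-0.5  0.5 -0.6] w 0.0163 shift [-0.14  0.18  3.52]
```

View pics/rs12.png

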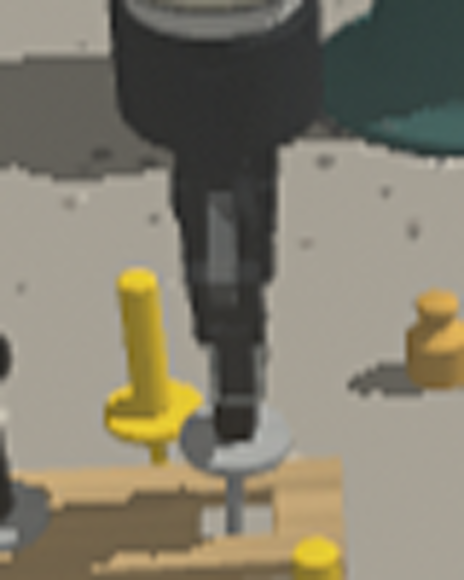

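The pin is in the hole at crop (234,520), with no contact force. I lower until the collar seats.

```bash
python3 -m inch '[[[-0.1,0.1,1,0],[-0.1,0.1,1,0],[0,0,0.7,0],[0,0,0,0]]]'
python3 -c "
from h import *
T=tip([.5235,-.2070,.085],.0335)"
python3 -m inch '[[[0,0,0.4,0],[0,0,0.2,0]]]'
python3 -c "
from h import *
T=tip([.5235,-.2070,.085],.0335)"
```

```text
time: 17.68
eef_pos: [0.5263, -0.2041, 0.1251]
tool_rot: [-3.09, 0.029, 1.426]
ft_force: [-0.4, 0.5, -1.5]
width: 0.0169
t 17.68 tip [ 0.5244 -0.2049  0.0917] rot [-3.0897  0.0291  1.4263] F [-0.4  0.5 -1.5] w 0.0169 shift [-0.21 -0.03  0.68]
time: 17.92
eef_pos: [0.5262, -0.2045, 0.1198]
tool_rot: [-3.09, 0.03, 1.426]
ft_force: [-3.8, 0.7, 12.5]
width: 0.0164
t 17.93 tip [ 0.5244 -0.2052  0.0864] rot [-3.0901  0.0298  1.4264] F [-3.8  0.7 12.5] w 0.0164 shift [-0.19 -0.05  0.14]
```

The collar has touched at the right height, within 3 mm of its origin. Now I release.

```bash
python3 -m inch '[[[0,0,0,0],[0,0,0,0],[0,0,0,0],[0,0,0,0]]]' 5 
python3 - <<'E'
from h import *
go([.5235,-.2075,.24])
s=arm.capture("scene"); crop(s,"rs13.png",160,110,240,210,5.8)
E
```

```text
time: 18.42
eef_pos: [0.5269, -0.2046, 0.1205]
tool_rot: [-3.092, 0.03, 1.426]
ft_force: [0.6, 0.7, -0.6]
width: 0.0502
t 18.43 tcp [ 0.5269 -0.2046  0.1205] rot [-3.0919  0.0301  1.4264] w 0.0502 F [ 0.6  0.7 -0.6] 
 shift cm [ -0.7   -0.89 -11.91] turn None
```

View pics/rs13.png

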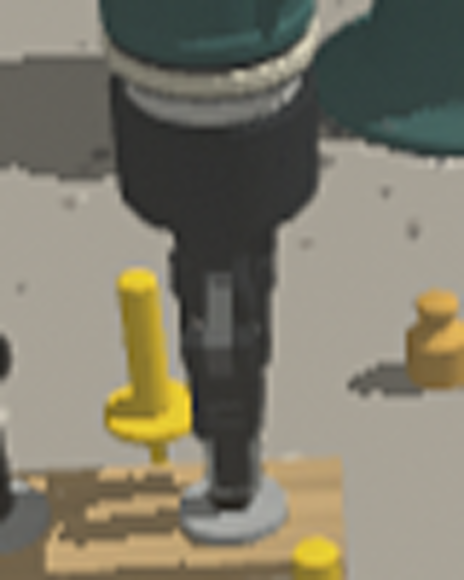

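The tool is released and standing. I back off straight up.

```bash
python3 -m inch '[[[0,-0.1,-1,0],[0,-0.1,-2,0],[0,-0.1,-2.5,0],[0,-0.1,-3,0],[0,-0.1,-4,0],[0,0,-4,0],[-4,0,-1,0],[-5,0,0,0],[-5,0,0,0],[-5,0,0,0],[-3,0,0,0],[0,0,0,0]]]'
python3 - <<'E'
from h import *
go([.5235,-.2075,.24])
s=arm.capture("scene"); t=arm.capture("top")
crop(s,"rs14.png",135,150,235,225,8); crop(t,"t14.png",50,110,390,250,2.3)
E
```

```text
time: 19.98
eef_pos: [0.5004, -0.4218, 0.3175]
tool_rot: [-3.1, 0.033, 1.431]
ft_force: [0.5, 0.5, -0.4]
width: 0.05
t 19.98 tcp [ 0.5004 -0.4218  0.3175] rot [-3.1002  0.0328  1.4314] w 0.05 F [ 0.5  0.5 -0.4] 
 shift cm [21.78 -0.4   7.06] turn None
```

View pics/rs14.png

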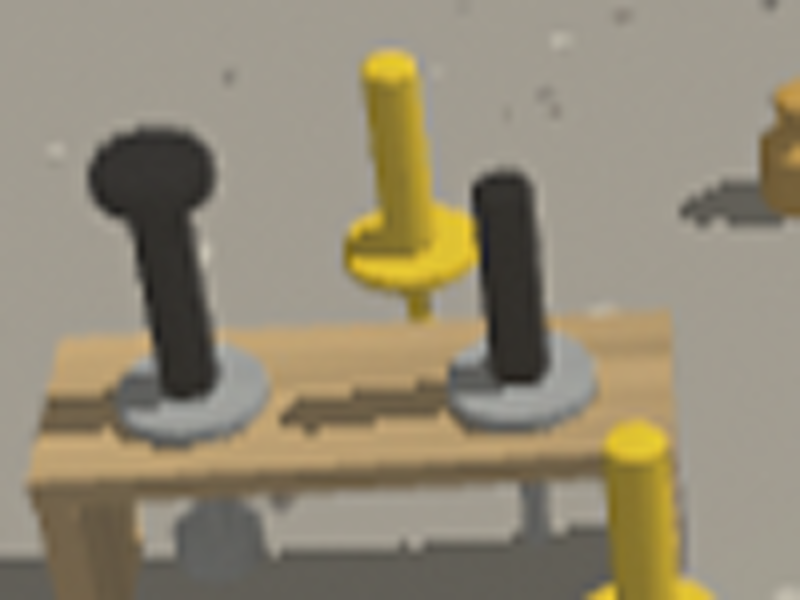

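View pics/t14.png

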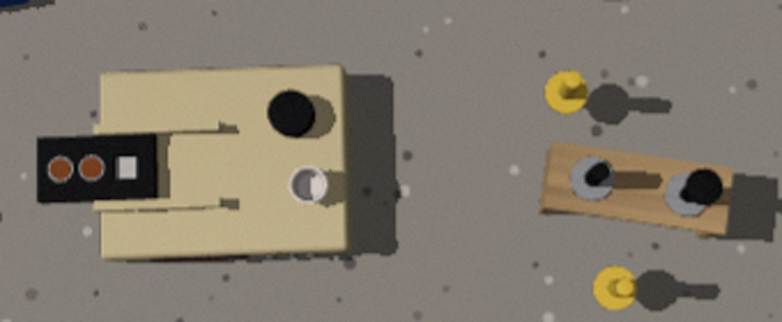

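The pin tool stands upright at crop (508,275), as at the start. The tamper and the yellow pins have not moved. I make a quick check of the slide travel and then hand in.

```bash
python3 - <<'E'
from h import *
t=arm.capture("top")
print(atz(t,50+127/2.3,110+168/2.3,.0745)-atz(t,129.9,182,.0745))
print(arm.sense()["time"]); arm.sign_off()
E
```

```text
[-0.00300888  0.05838702  0.        ]
20.125
the job is handed in; nothing more can be done
```

I took the slim black pin tool from the rack, pressed the button fully down with it and pushed the slide out to its stop. I then put the tool back upright in its own place and handed the job in at 20.1 s; no verdict was reported.

- **Button and slide:** The tip stayed at about 62 mm height the whole way, which is the button's bottom. My last check on the top picture put the slide about 58 mm out, and the scene picture gave about 60 mm. The button looks up again in the top picture.
- **Pin tool:** It stands upright, within a few mm of where it started. The tamper and the yellow look-alikes look unmoved, and the gripper is clear of everything.
- **Disagreements:** The two cameras differed by up to about 6 mm in x, so I corrected with an overlay before pressing. The pin leaned a few degrees in the grip at the end stop, and it righted itself when I released it in the rack.

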